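# Lock the champion's knight into its plinth

## Task

Set the beech knight into the pocket in the top of the games-night plinth so that its base plate lies flat, square and fully down (it may face either way), and let go of it. Then pick up the small wooden mallet and use it, never the gripper, to drive the slanting steel lock pin fully home, with the mallet's face meeting the pin head squarely and without knocking the knight. Finish by standing the mallet on its head again on the cork pad, and leave the jar, the bell and the hourglass where they are.

Things in the scene. Friction and masses are not known exactly. Their poses are not given: they have to be found in the camera images.
- plinth: Dark wooden trophy plinth, fixed, 190 deep (x) x 140 wide (y) x 70 high. Origin: on the shelf under its middle; x points from its sloping front to its back, z up. Back part (x +5 to +95): block with a level top, 70 high, holding the pocket. Front (x -95 to +5): one plain slope, 35 degrees from level, rising from the shelf to the block's top; the pin stands square on it.
- pocket (a point): Centre of the pocket's flat floor, 60 above the shelf; axes as the plinth's. The pocket is a rectangle 64 (x) x 54 (y), 10 deep, with small chamfers round its mouth; it leaves 2 mm of play on each side of the knight's base plate.
- lock_pin (a joint): How far the pin has been driven in, in m: 0 is standing fully out, 0.018 is fully home (underside of its head flat on the slope). It is a sprung friction-fit pin that stays where it is driven; driving takes about 6 to 10 N along its axis.
- pin_top (a point): Centre of the top face of the steel lock pin's round head (head 20 across, 6 thick, shank 10 across). Its z is the pin's axis, pointing out of the slope and leaning 35 degrees from vertical towards the plinth's front (-x of the plinth); its y is the plinth's y. It moves with the pin: 24 off the slope when fully out, 6 when home.
- knight: Beech chess knight on a rectangular base plate, 97 tall, about 0.13 kg. Origin: centre of the plate's underside, z up. Plate 60 (x) x 50 (y) x 12; round foot above it 44 across to height 20; then a flat-sided neck 24 thick (y), x -13 to +19, height 20 to 68, good to grip at height 45; its head is also 24 thick, nose to -x.
- mallet: Small wooden mallet, about 0.3 kg, standing on one face of its head, handle level. Origin: centre of that lower, striking face; z points up through the head. Head 42 x 42 x 68 tall. Handle: bar 20 wide (y) x 22 tall, centred at height 34, along -x from the head's side (x -21) to x -125; good to grip close to the head, at x -40.
- pad: Square cork pad, 130 x 130 x 4 thick, fixed on the shelf, where the mallet belongs. Origin: centre of its underside.
- jar: Clear screw-top plastic jar of blue beads, 72 across, 110 tall; leave it alone. Origin: centre of its underside.
- bell: Steel counter bell with a press plunger, 84 across, 56 tall; leave it alone. Origin: centre of its underside.
- hourglass: Hourglass in a red plastic stand, 64 across, 110 tall; leave it alone. Origin: centre of its underside.
Not all that is in view belongs to the job. Leave any purple or yellow look-alike of the knight alone.

How it is judged:
On the way, in this order (a step that is already met when the one before it is completed fails the run):
1. the knight sits flat, square and fully down in the pocket, let go, with the pin still out (horizontal distance between knight and pocket below 0.005 m and z of knight in the frame of pocket below 0.0025 m and angle between knight's own z axis and vertical below 0.05 rad and angle between the x axis of knight and the x axis of plinth, either way round below 0.1 rad and contact force between the fingers and knight below 0.1 N and linear speed of knight below 0.02 m/s and value of joint lock_pin below 0.008 m), for 0.2 s.
2. the mallet bears on the still raised pin, its head within 0.2 rad of the pin's axis (contact force between mallet and plinth above 0.5 N and angle between the z axis of mallet and the z axis of pin_top, either way round below 0.2 rad and value of joint lock_pin below 0.014 m).
3. the pin is driven home (0.016 or more) (value of joint lock_pin above 0.016 m), for 0.1 s.
At the end, for the whole second after the job is handed in: Knight released in the pocket: within 5 mm of its centre and 2.5 mm of its floor, tilt under 0.05, square within 0.1 rad; pin in by 16 mm or more; mallet released, standing (tilt under 0.08 rad) within 45 mm of the pad centre; all at rest; jar, bell, hourglass within 20 mm of their starts (horizontal distance between knight and pocket below 0.005 m and z of knight in the frame of pocket below 0.0025 m and angle between knight's own z axis and vertical below 0.05 rad and angle between the x axis of knight and the x axis of plinth, either way round below 0.1 rad and contact force between the fingers and knight below 0.1 N and linear speed of each of knight, mallet below 0.02 m/s and value of joint lock_pin above 0.016 m and horizontal distance between mallet and pad below 0.045 m and height (world z) of mallet between 0.001 and 0.007 m and angle between mallet's own z axis and vertical below 0.08 rad and contact force between the fingers and mallet below 0.1 N and distance of each of jar, bell, hourglass from where it was at the start of the episode below 0.02 m); the robot touches nothing.
It fails at once if the gripper or arm pushes the pin (contact force between any of the fingers, the arm and lock_pin above 1 N).
It fails at once if the mallet knocks the knight (over 3 N) (contact force between mallet and knight above 3 N).
It fails at once if the jar, bell or hourglass is shifted over 20 mm or tipped (distance of any of jar, bell, hourglass from where it was at the start of the episode above 0.02 m or angle between any of jar, bell, hourglass's own z axis and vertical above 0.3 rad).
It also fails if it takes over 72 s, if anything falls off the work surface, if the arm or the gripper's body presses on something with over 40 N, if the wrist force passes 120 N, or if a joint passes its speed limit or range.

## Robot

A 6-joint arm with a two-finger parallel gripper is mounted at the origin on the work surface. World frame = base frame: x ahead of the robot, y to its left, z up, the work surface at z = 0. Lengths are in m, angles in rad, forces in N, time in s.
With the tool pointing down it reaches from about 0.325 to 0.75 m from the base axis. Payload 7.6 kg.
Tool frame: the origin (TCP) lies at the very end of the fingers, on their centre line; the grasp point (between the pads) lies 19 mm behind it; z points along the fingers, y is the line along which they close (so a half turn about z gives the same grasp; the last joint's range is limited). The gripper opens to 85 mm and grips with 20 to 120 N. Pads are 22 mm wide; open, the fingers measure 114 mm over their backs; the gripper's body (76 mm by 85 mm) begins 54 mm behind the grasp point. The pads swing forward as they close: fully open they stand 13 mm farther back than shut.
Start: joints at [-1.312, 0.052, 1.401, -0, 1.689, -0.07], TCP at [0.17, -0.497, 0.208] pointing down, gripper open.
Joint ranges: [-2.9, 2.9], [-0.91, 2.17], [0.12, 2.37], [-1.06, 4.2], [0.26, 2.73], [-2.93, 2.93]. Speed limits (rad/s): [2.57, 2.57, 3.01, 3.14, 3.14, 3.14].

## Interface

Orientations are given as [roll, pitch, yaw] about the fixed x, y, z axes, in that order (R = Rz(yaw) Ry(pitch) Rx(roll)).
In Python, from station import env gives the robot as it stands.
- The arm moves only by the shell command python3 -m creep 'ROWS'. ROWS is JSON, a list that holds one entry, the list of rows, each a list of 7 numbers: the finger opening in cm, from 0 to 8.54, then the shift along the tool's x, y, z in cm, then the turn, a rotation vector about the tool's x, y, z in degrees. A call has 1 to 8 rows; each row is the pose to reach, as a shift and turn from the pose commanded when the call began, along the tool's axes at that moment; what a row does not reach only later rows make up. A row lasts 1/8 s, in which the tool goes at most 62.5 mm and 10.7 degrees, less where a joint would pass 70% of its speed; a pose out of reach is approached as far as the arm can. A call with a gripper value outside its range is refused whole. The fingers move at their own pace and stop on an object; the grip force is fixed at half the most. Time passes only in rows, so rows that repeat a pose let the fingers close. It gives the time, the measured TCP pose, the force, the opening and the grip force at its end, in the units of the state.
- env.get_state(): the state, without advancing time (a new reading comes with each control period).
- env.capture(name): name is "scene" or "side" or "wrist"; returns the picture (480x640x3 uint8, red, green, blue); there is no depth.
- env.camera_info(name): a dict with "K" (3x3 intrinsics, pixels), "view" (4x4, takes a point from world to camera coordinates). Camera axes: x right, y down, z forward; pixel columns grow to the right and rows downward; lengths in m; the calibration is good to about 2 mm. A picture is of the moment at which its call begins: read the wrist's pose just before it. camera_info takes no time and is no camera call; for the wrist camera it gives the pose at the moment of the call.
- env.finish_job(): hands the job in; it is judged then, once.
The state is a dict: "t": time; "qpos": joint angles; "joint_vel": joint speeds; "joint_efforts": joint torques, N m; "tcp_pos": TCP position; "eef_rot": TCP orientation; "force": force on the tool from outside, world axes, zero at the start; "wrist_torque": the same for the moment, N m; "gripper_width": opening from 0.0 (shut) to 1.0 (fully open); "grip_force": force on a finger pad.
Only numpy, scipy, OpenCV 4.12 (cv2) and the standard library are available. Lean on these libraries where they do the work, as an engineer would, in place of code of your own. Each camera call takes 0.05 s, during which the arm holds its last target. There are 200 camera calls.

## Working session

There is one attempt and no reset: what is moved stays moved. The work goes in short steps, Python scripts to look and compute and a shell command to move; the robot and the scene stay as the last step left them, time stands still between calls to the robot, and variables do not carry over. Pictures are saved under pics/ and viewed, at most 10 in all, crops included, and the job is handed in when it is done.

```bash
ls; mkdir -p pics
cat > h.py <<'E'
from station import env
import numpy as np, cv2
from scipy.spatial.transform import Rotation as R
def ray(cam,px,z):
    i=env.camera_info(cam);K=np.array(i["K"]);V=np.array(i["view"])
    C=np.linalg.inv(V);d=C[:3,:3]@np.linalg.inv(K)@[px[0],px[1],1];o=C[:3,3]
    return o+d*(z-o[2])/d[2]
def proj(cam,P):
    i=env.camera_info(cam);K=np.array(i["K"]);V=np.array(i["view"])
    p=V[:3,:3]@np.array(P)+V[:3,3];p=K@p;return p[:2]/p[2]
def snap(cam,name):
    im=env.capture(cam);cv2.imwrite(f"pics/{name}.png",cv2.cvtColor(im,cv2.COLOR_RGB2BGR));return im
def tool():
    s=env.get_state();return np.array(s["tcp_pos"]),R.from_euler('xyz',s["eef_rot"])
E
python3 - <<'E'
from h import *
snap("scene","a");snap("side","b");snap("wrist","c")
s=env.get_state();print(s)
for c in("scene","side","wrist"):
    V=np.linalg.inv(np.array(env.camera_info(c)["view"]));print(c,V.round(3).tolist())
E
```

```text
pics
{'t': 0.15, 'qpos': array([-1.31229292e+00,  5.26622750e-02,  1.40149415e+00, -1.82729151e-05,
        1.68860502e+00, -7.03013364e-02]), 'joint_vel': array([ 0.00101526, -0.00209275, -0.00189194, -0.00014913, -0.00096194,
        0.00140831]), 'joint_efforts': array([ 1.08290162e-03, -3.81953037e+01, -3.60422122e+01,  3.64089396e-05,
        4.65785371e-03,  7.65149395e-06]), 'tcp_pos': array([ 0.16947864, -0.49662016,  0.20758018]), 'eef_rot': array([-3.14042548e+00, -6.39958581e-05,  3.28802573e-01]), 'force': array([-0.37455708,  0.17486882,  0.08734344]), 'wrist_torque': array([0.02637568, 0.02460064, 0.02717722]), 'grip_force': 0.0, 'gripper_width': 1.0033002368092787}
scene [[-0.821, 0.461, -0.337, 0.894], [0.571, 0.67, -0.475, 0.433], [0.007, -0.582, -0.813, 0.795], [0.0, 0.0, 0.0, 1.0]]
side [[0.974, -0.177, 0.143, 0.4], [-0.227, -0.714, 0.662, -0.804], [-0.015, -0.677, -0.736, 0.977], [0.0, 0.0, 0.0, 1.0]]
wrist [[0.323, -0.896, -0.306, 0.249], [-0.946, -0.305, -0.105, -0.47], [0.0, 0.324, -0.946, 0.373], [0.0, 0.0, 0.0, 1.0]]
```

View pics/a.png

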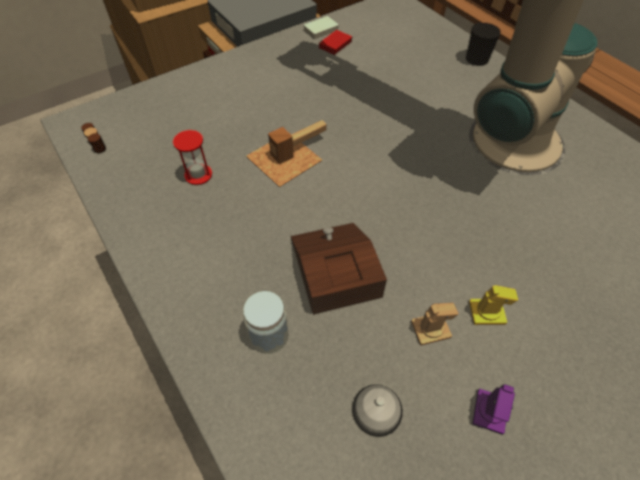

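View pics/b.png

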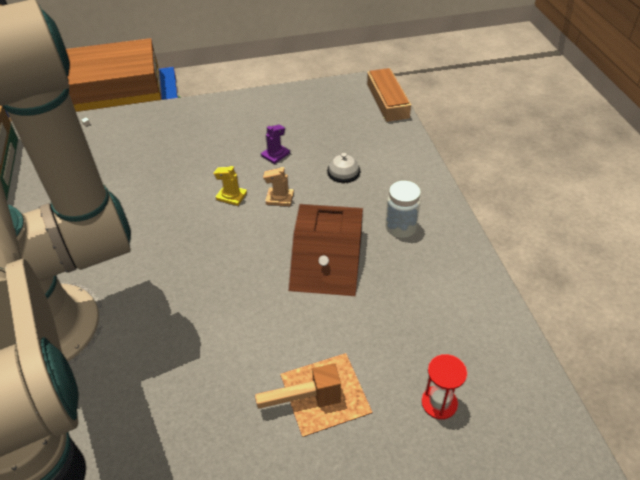

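The scene view shows the beech knight at (433,328), the plinth at (340,265) with its pin at (328,233), and the mallet on the cork at (285,148). The side view shows the knight at (278,190), the pin head at (323,261) and the mallet at (325,385).

Run:
```python
from h import *
q=lambda n,c,p,z:print(n,c,(ray(c,p,z)*1000).round(0))
q("knightbase","side",(279,199),.006);q("knightbase","scene",(433,330),.006)
for p in[(303,205),(362,208)]:q("plinth back top","side",p,.07)
for p in[(290,291),(356,294)]:q("plinth front bot","side",p,0)
for p in[(319,309),(384,293)]:q("plinth back bot","scene",p,0)
for p in[(313,288),(379,270)]:q("plinth back top","scene",p,.07)
q("pin","side",(323,261),.05);q("pin","scene",(328,232),.05)
for p in[(282,372),(349,355),(371,409),(304,432)]:q("pad","side",p,.004)
q("mallettop","side",(326,371),.072);q("mallettop","scene",(281,135),.072)
q("handle end","side",(258,400),.038);q("handle end","scene",(325,126),.038)
q("jar","side",(405,190),.11);q("bell","side",(344,172),.01);q("hg","side",(447,371),.11);q("hg","scene",(188,141),.11)
q("yellow","side",(231,196),.006);q("purple","side",(275,155),.006)
a=cv2.imread("pics/a.png")[270:390,390:530];b=cv2.imread("pics/b.png")
f=lambda im:cv2.resize(im,(400,300),interpolation=cv2.INTER_CUBIC)
cv2.imwrite("pics/d.png",np.vstack([np.hstack([f(cv2.imread("pics/a.png")[285:360,390:490]),f(b[150:225,230:330])]),np.hstack([f(b[190:310,250:410]),f(b[345:435,250:370])])]))
```

```text
knightbase side [519. 248.   6.]
knightbase scene [521. 260.   6.]
plinth back top side [559. 147.  70.]
plinth back top side [681. 106.  70.]
plinth front bot side [492. -27.   0.]
plinth front bot side [623. -67.   0.]
plinth back bot scene [667. 103.   0.]
plinth back bot scene [543. 147.   0.]
plinth back top scene [672.  92.  70.]
plinth back top scene [551. 130.  70.]
pin side [568.  -6.  50.]
pin scene [570.  -5.  50.]
pad side [ 441. -214.    4.]
pad side [ 571. -207.    4.]
pad side [ 580. -324.    4.]
pad side [ 457. -338.    4.]
mallettop side [ 512. -271.   72.]
mallettop scene [ 510. -276.   72.]
handle end side [ 390. -279.   38.]
handle end scene [ 387. -276.   38.]
jar side [773.  97. 110.]
bell side [691. 301.  10.]
hg side [ 700. -340.  110.]
hg scene [ 703. -335.  110.]
yellow side [410. 286.   6.]
purple side [538. 413.   6.]
```

View pics/d.png

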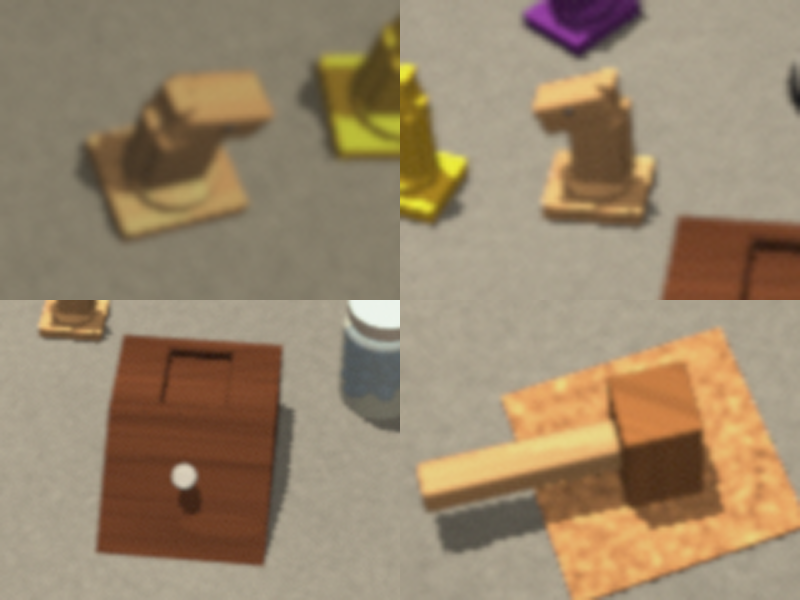

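Run:
```python
from h import *
for c,P in(("side",[(266.2,201.2),(291.2,202.5),(293,189.5),(267.5,189.5)]),("scene",[(412.5,320),(421.2,343.7),(451.2,336)])):
    w=[ray(c,p,.012)[:2]*1000 for p in P]
    print(c,[x.round(0).tolist() for x in w])
    print([round(float(np.degrees(np.arctan2(*(w[i+1]-w[i])[::-1]))),1) for i in range(len(w)-1)])
```

```text
side [[488.0, 241.0], [544.0, 223.0], [557.0, 266.0], [497.0, 281.0]]
[-18.4, 73.6, 165.9]
scene [[541.0, 225.0], [559.0, 268.0], [504.0, 288.0]]
[67.8, 160.0]
```

```bash
cat >> h.py <<'E'
def down(yaw,tilt=0): return R.from_euler('z',yaw,degrees=True)*R.from_euler('x',180+tilt,degrees=True)
def go(P,Rt,force=True):
    p,r=tool();s=r.inv().apply(np.array(P)-p)*100;t=(r.inv()*Rt).as_rotvec(degrees=True)
    print("row",s.round(2).tolist(),t.round(1).tolist())
E
python3 -m creep '[[[8.5,57.8,-59.4,-4,0,0,34.8],[8.5,57.8,-59.4,-4,0,0,34.8],[8.5,57.8,-59.4,-4,0,0,34.8],[8.5,57.8,-59.4,-4,0,0,34.8],[8.5,57.8,-59.4,-4,0,0,34.8],[8.5,57.8,-59.4,-4,0,0,34.8],[8.5,57.8,-59.4,-4,0,0,34.8],[8.5,57.8,-59.4,-4,0,0,34.8]]]'
python3 -c "
from h import *
go([.525,.252,.25],down(-16));print(tool()[0],env.get_state()['qpos'])"
```

```text
t: 1.15
tcp_pos: [0.3805, -0.0517, 0.2321]
eef_rot: [3.141, -0.001, -0.279]
force: [1.2, -1.4, -0.3]
gripper_width: 0.995
grip_force: 0.0
row [5.54, -33.18, -1.79] [0.0, -0.0, 0.0]
[ 0.38047993 -0.05173729  0.23212176] [-2.31249216e-01 -3.63683637e-01  1.72482216e+00 -1.90360091e-04
  1.77965173e+00  1.61815084e+00]
```

```bash
python3 -m creep '[[[8.5,5.4,-33,-1.8,0,0,0],[8.5,5.4,-33,-1.8,0,0,0],[8.5,5.4,-33,-1.8,0,0,0],[8.5,5.4,-33,-1.8,0,0,0],[8.5,5.4,-33,-1.8,0,0,0],[8.5,5.4,-33,-1.8,0,0,0],[8.5,5.4,-33,-1.8,0,0,0],[8.5,5.4,-33,-1.8,0,0,0]]]'
python3 -c "
from h import *
snap('wrist','e');print(tool()[0],tool()[1].as_euler('xyz',degrees=True))
print(proj('wrist',tool()[0]))
print(np.linalg.inv(np.array(env.camera_info('wrist')['view'])).round(3))"
```

```text
t: 2.15
tcp_pos: [0.5225, 0.2478, 0.2498]
eef_rot: [3.141, 0.0, -0.279]
force: [0.1, -0.6, 0.5]
gripper_width: 0.996
grip_force: 0.0
[0.52258032 0.24764948 0.25011073] [ 1.79984915e+02 -9.76246457e-03 -1.60221673e+01]
[319.19716403 284.17997887]
[[-0.276 -0.91  -0.311  0.603]
 [-0.961  0.262  0.088  0.224]
 [ 0.001  0.323 -0.946  0.416]
 [ 0.     0.     0.     1.   ]]
```

View pics/e.png

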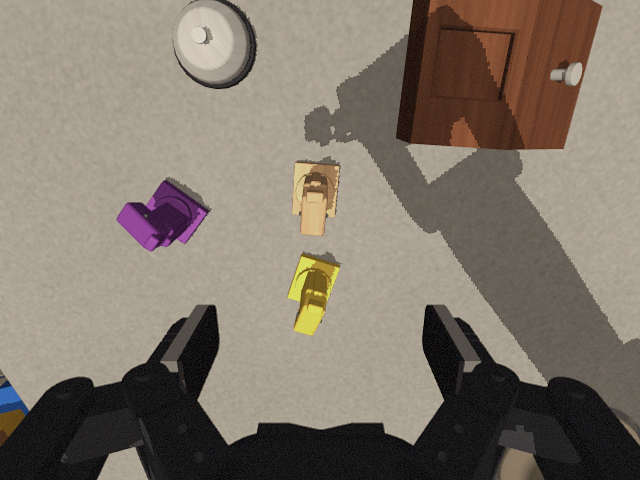

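Wrist view: beech knight plate centred near (316,189), pocket near (474,64), pin head at (573,74). I'll enlarge both for the corners.

```bash
python3 -c "
import cv2,numpy as np
a=cv2.imread('pics/e.png')
k=cv2.resize(a[150:240,270:360],(540,540),interpolation=cv2.INTER_CUBIC)
p=cv2.resize(a[0:160,390:610],(660,480),interpolation=cv2.INTER_CUBIC)
k=cv2.resize(a[150:240,270:360],(450,450),interpolation=cv2.INTER_CUBIC)
o=np.zeros((600,800,3),np.uint8);o[:352,:484]=cv2.resize(a[0:160,390:610],(484,352),interpolation=cv2.INTER_CUBIC);o[150:600,350:800]=k
o=np.zeros((600,800,3),np.uint8);o[:320,:440]=cv2.resize(a[0:160,390:610],(440,320),interpolation=cv2.INTER_CUBIC);o[:360,440:]=cv2.resize(a[150:240,270:360],(360,360),interpolation=cv2.INTER_CUBIC)
cv2.imwrite('pics/f.png',o[:370])"
```

```text
(no output)
```

View pics/f.png

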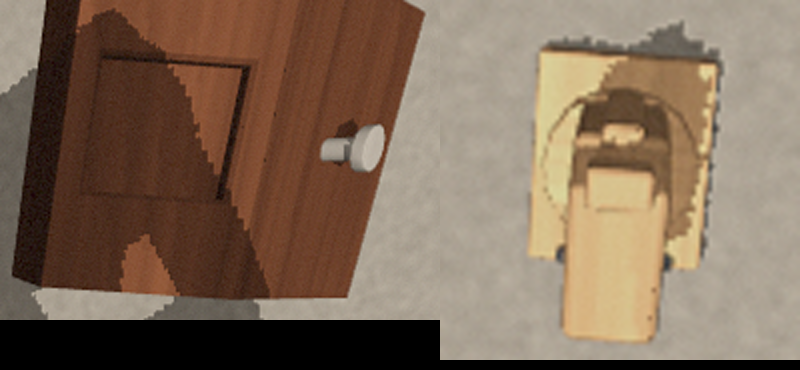

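Run:
```python
from h import *
ang=lambda d:round(float(np.degrees(np.arctan2(d[1],d[0]))),1)
for n,z,P in(("knight",.012,[(295.5,162.5),(339.5,165.5),(335.3,217.3),(292.5,214)]),("pocket",.07,[(439,27),(518.5,30),(502,100.5),(430,96.5)]),("front",0,[(563.5,148.5),(602.5,6)])):
    w=[ray("wrist",p,z)[:2]*1000 for p in P]
    print(n,np.mean(w,0).round(1),[x.round(0).tolist() for x in w])
    for i in range(len(w)):
        d=w[(i+1)%len(w)]-w[i];print(ang(d),np.hypot(*d).round(1))
print(ray("wrist",(575,73.5),.055))
```

```text
knight [521.6 252.5] [[558.0, 265.0], [541.0, 219.0], [485.0, 240.0], [502.0, 286.0]]
-109.9 48.8
160.3 59.8
69.4 49.8
-20.7 59.2
pocket [602.5  86.1] [[639.0, 109.0], [618.0, 45.0], [566.0, 65.0], [587.0, 126.0]]
-107.9 67.7
159.0 56.3
71.0 65.1
-18.4 55.0
front [553.9 -51.4] [[488.0, -28.0], [620.0, -75.0]]
-19.6 139.7
160.4 139.7
[ 0.568961   -0.00926456  0.055     ]
```

```bash
python3 -c "
from h import *
go([.5244,.2515,.026],down(-20))"
```

```text
row [0.06, -0.43, 22.41] [0.0, -0.0, 4.0]
```

```bash
python3 -m creep '[[[6,0.1,-0.4,4,0,0,4],[6,0.1,-0.4,9,0,0,4],[6,0.1,-0.4,14,0,0,4],[6,0.1,-0.4,18,0,0,4],[6,0.1,-0.4,21,0,0,4],[6,0.1,-0.4,22.4,0,0,4],[6,0.1,-0.4,22.4,0,0,4],[6,0.1,-0.4,22.4,0,0,4]]]'
python3 -m creep '[[[0,0,0,0,0,0,0],[0,0,0,0,0,0,0],[0,0,0,0,0,0,0],[0,0,0,0,0,0,0],[0,0,0,0,0,0,0],[0,0,0,0,0,0,0]]]'
python3 -c "
from h import *
print(tool()[0])
snap('side','g1');"
```

```text
t: 3.2
tcp_pos: [0.5259, 0.2524, 0.0279]
eef_rot: [-3.14, -0.002, -0.349]
force: [-0.0, 0.5, 0.8]
gripper_width: 0.705
grip_force: 0.0
t: 3.95
tcp_pos: [0.5253, 0.2524, 0.0268]
eef_rot: [-3.141, -0.001, -0.348]
force: [0.2, 0.2, 5.3]
gripper_width: 0.275
grip_force: 59.0
[0.52529571 0.25241982 0.02675771]
```

```bash
python3 -m creep '[[[0,0,0,-4,0,0,0],[0,0,0,-8,0,0,0],[0,0,0,-12,0,0,0],[0,0,0,-14,0,0,0],[0,0,0,-14,0,0,0]]]'
python3 -c "
from h import *
go([.6034,.089,.18],down(70.6));snap('wrist','g')"
```

```text
t: 4.62
tcp_pos: [0.5254, 0.2525, 0.1671]
eef_rot: [-3.14, -0.002, -0.348]
force: [0.6, -0.3, -1.0]
gripper_width: 0.274
grip_force: 59.0
row [12.92, 12.7, -1.29] [0.0, -0.2, -90.6]
```

View pics/g.png

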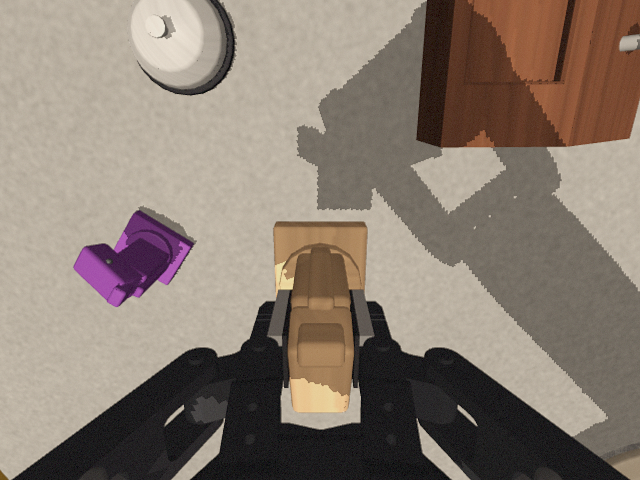

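The knight is held square; its plate's front edge runs from (275,223) to (367,222).

```bash
python3 -c "
from h import *
p,r=tool()
for q in((275,223),(367,222)):
    w=ray('wrist',q,p[2]-.0268+.012);print((r.inv().apply(w-p)*1000).round(1))"
python3 -m creep '[[[0,2,2,-1.3,0,0,-10],[0,4,4,-1.3,0,0,-20],[0,6,6,-1.3,0,0,-30],[0,8,8,-1.3,0,0,-40],[0,10,10,-1.3,0,0,-50],[0,12,12,-1.3,0,0,-60],[0,12.9,12.7,-1.3,0,0,-70],[0,12.9,12.7,-1.3,0,0,-80]]]'
python3 -c "
from h import *
go([.6034,.089,.12],down(70.6))"
```

```text
[ 28.  -23.1  14.8]
[28.5 24.9 14.8]
t: 5.68
tcp_pos: [0.6022, 0.0878, 0.1761]
eef_rot: [-3.138, 0.002, 1.052]
force: [-0.1, -0.0, 0.0]
gripper_width: 0.273
grip_force: 59.1
row [0.18, 0.06, 5.61] [-0.2, 0.1, -10.3]
```

```bash
python3 -m creep '[[[0,0.1,0.1,1,0,0,-10.3],[0,0.1,0.1,4,0,0,-10.3],[0,0.1,0.1,6.5,0,0,-10.3],[0,0.1,0.1,7.2,0,0,-10.3],[0,0.1,0.1,7.2,0,0,-10.3],[0,0.1,0.1,7.2,0,0,-10.3]]]'
python3 -c "
from h import *
snap('wrist','i');go([.6026,.0883,.0868],down(70.6))
a=cv2.imread('pics/i.png');cv2.imwrite('pics/j.png',cv2.resize(a[100:400,170:470],(600,600),interpolation=cv2.INTER_CUBIC))"
```

```text
t: 6.42
tcp_pos: [0.6046, 0.0892, 0.1081]
eef_rot: [3.14, -0.001, 1.228]
force: [-0.1, -0.2, -0.7]
gripper_width: 0.273
grip_force: 59.1
row [-0.16, -0.17, 2.14] [0.1, -0.0, -0.3]
```

View pics/j.png

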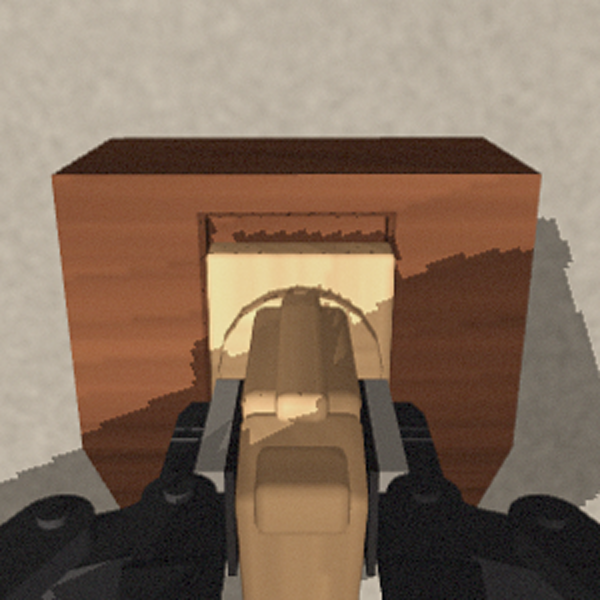

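Run:
```python
from h import *
p,r=tool();f=lambda x,y,z:(r.inv().apply(ray("wrist",(170+x/2,100+y/2),z)-p)*1000).round(1)
print("pocket",f(198,212,.07),f(396,212,.07))
print("plate",f(207,253,p[2]-.0148),f(393,253,p[2]-.0148))
print("block back",f(53,174,.07),f(541,174,.07))
```

```text
pocket [ 30.1 -29.5  38.2] [30.1 28.  38.3]
plate [ 25.2 -24.2  14.8] [25.1 24.5 14.9]
block back [ 41.3 -70.3  38.1] [41.2 69.  38.4]
```

```bash
python3 -m creep '[[[0,0.1,-0.1,0.3,0,0,-0.3],[0,0.1,-0.1,0.8,0,0,-0.3],[0,0.1,-0.1,1.1,0,0,-0.3],[0,0.1,-0.1,1.4,0,0,-0.3],[0,0.1,-0.1,1.7,0,0,-0.3],[0,0.1,-0.1,1.9,0,0,-0.3],[0,0.1,-0.1,2.0,0,0,-0.3],[0,0.1,-0.1,2.0,0,0,-0.3]]]'
```

```text
t: 7.48
tcp_pos: [0.6035, 0.0905, 0.087]
eef_rot: [3.141, 0.0, 1.233]
force: [0.8, -0.2, -1.0]
gripper_width: 0.274
grip_force: 59.2
```

```bash
python3 -m creep '[[[0,0,0,0.05,0,0,0],[5.5,0,0,0.05,0,0,0],[5.5,0,0,0.05,0,0,0],[5.5,0,0,0.05,0,0,0],[5.5,0,0,-1,0,0,0],[5.5,0,0,-5,0,0,0],[5.5,0,0,-11,0,0,0],[5.5,0,0,-15,0,0,0]]]'
python3 -c "
from h import *
snap('wrist','k');a=cv2.imread('pics/k.png');cv2.imwrite('pics/l.png',cv2.resize(a[50:300,170:470],(780,600),interpolation=cv2.INTER_CUBIC)[:600])
print(tool()[0],tool()[1].as_euler('xyz',degrees=True));go([.475,-.271,.2],down(2))"
```

```text
t: 8.48
tcp_pos: [0.6039, 0.0905, 0.2414]
eef_rot: [3.137, -0.002, 1.233]
force: [0.9, -0.2, 0.6]
gripper_width: 0.646
grip_force: 0.0
[0.60519291 0.09062046 0.24725102] [179.34533655  -0.28891853  70.63912891]
row [-38.46, -0.35, 4.53] [0.4, -0.6, 68.6]
```

View pics/l.png

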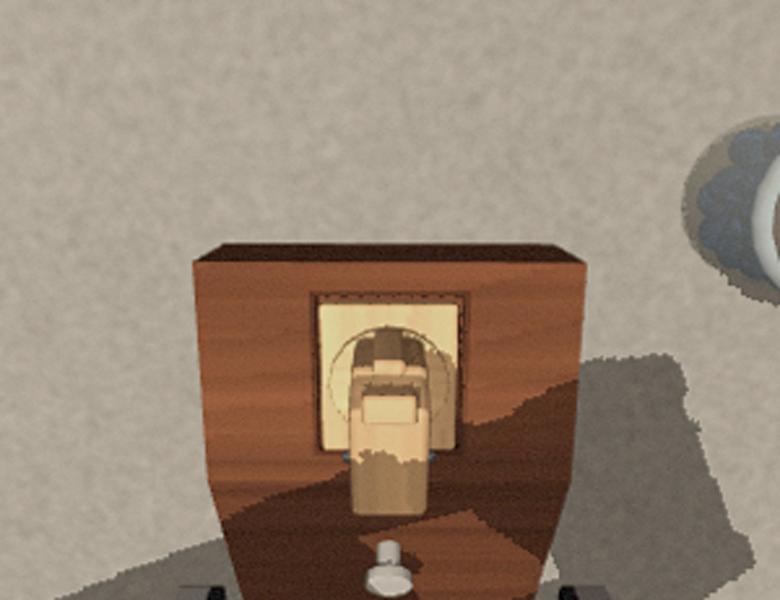

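Knight sits flat, square and down in the pocket (even gap around the plate, approx. crop (320-457,303-450)); pin head at crop (389,580), centred laterally.

```bash
python3 - <<'E'
from h import *
C=np.linalg.inv(np.array(env.camera_info("wrist")["view"]))[:3,3]
A=ray("wrist",(319.6,291.5),.055)
rays=[(C,A),(np.array([.603,.224,.416]),np.array([.56896,-.00926,.055])),]
for c,p in(("side",(323.5,261)),("scene",(328,232))):
    rays.append((np.linalg.inv(np.array(env.camera_info(c)["view"]))[:3,3],ray(c,p,.05)))
M=np.zeros((3,3));b=np.zeros(3);S=[]
for o,a in rays:
    d=(a-o)/np.linalg.norm(a-o);Q=np.eye(3)-np.outer(d,d);M+=Q;b+=Q@o;S.append((Q,o))
X=np.linalg.solve(M,b);print(X.round(4),[np.linalg.norm(Q@(X-o)).round(4) for Q,o in S])
ax=np.array([np.cos(np.radians(70.6)),np.sin(np.radians(70.6)),0]);O=np.array([.5855,.0382,0])
lx=(X-O)@ax;foot=lambda xf:O+ax*(xf-.024*np.sin(np.radians(35)))+[0,0,(xf+.095)*np.tan(np.radians(35))+.024*np.cos(np.radians(35))]
print("plinth x",lx,"lat",np.cross(ax,X-O)[2])
from scipy.optimize import minimize_scalar
for Q,o in S:
    m=minimize_scalar(lambda x:np.linalg.norm(Q@(foot(x)-o)),bounds=(-.09,0),method="bounded");print(m.x,m.fun,foot(m.x))
E
python3 -m creep '[[[5.5,-6,0,0,0,0,10],[5.5,-12,0,0,0,0,20],[5.5,-18,0,0,0,0,30],[5.5,-24,0,0,0,0,40],[5.5,-30,0,1,0,0,50],[5.5,-36,0,3,0,0,60],[5.5,-38.5,-0.3,4.5,0,0,68.6],[5.5,-38.5,-0.3,4.5,0,0,68.6]]]'
python3 -c "
from h import *
snap('wrist','m');go([.475,-.271,.023],down(2));print(tool()[0])"
```

```text
[ 0.5698 -0.0086  0.0525] [np.float64(0.003), np.float64(0.0021), np.float64(0.0013), np.float64(0.004)]
plinth x -0.049391404521349554 lat -0.0007091498865677299
-0.0315614235399236 0.0030258155517585666 [ 0.57044405 -0.0045537   0.06407982]
-0.03052990498806833 0.0010782205984670615 [ 0.57078668 -0.00358075  0.0648021 ]
-0.040205304916065714 6.60871490485014e-05 [ 0.56757289 -0.0127068   0.05802731]
-0.019182115790208624 0.004836171693627465 [0.57455597 0.00712275 0.0727479 ]
t: 9.52
tcp_pos: [0.4717, -0.2729, 0.1911]
eef_rot: [-3.141, 0.002, 0.033]
force: [0.1, 0.5, -0.2]
gripper_width: 0.642
grip_force: 0.0
row [0.23, -0.08, 16.92] [-0.0, 0.0, 0.1]
[ 0.47270659 -0.27199534  0.19215113]
```

View pics/m.png

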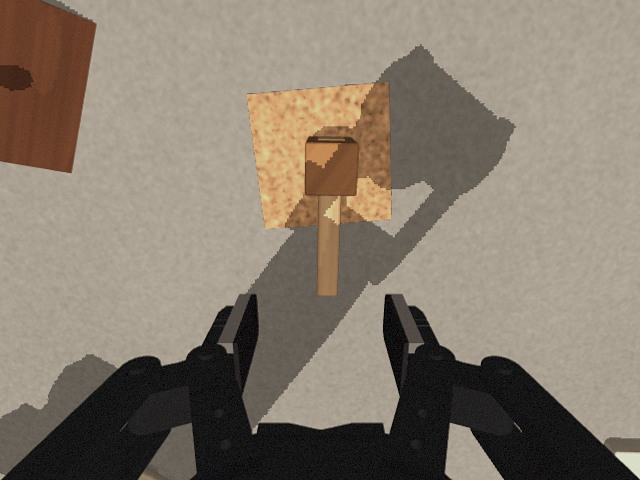

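Mallet head top is centred at (331,169), handle end at (327,295), pad corners around (248-391,84-228).

Run:
```python
from h import *
h=[ray("wrist",p,.072) for p in((306,143),(357,143),(357,195),(305,195))];c=np.mean(h,0)
e=np.mean([ray("wrist",p,.049) for p in((317,296),(337,296))],0);m=np.mean([ray("wrist",p,.049) for p in((319.5,197),(341,197))],0)
print(np.round(h,4).tolist(),c.round(4),e.round(4),m.round(4))
d=m-e;yaw=np.degrees(np.arctan2(d[1],d[0]));print(yaw,np.hypot(*d[:2]))
pad=[ray("wrist",p,.004) for p in((248,94),(389,83),(391,219),(264,228))];print("pad",np.round(pad,4).tolist(),np.mean(pad,0))
u=np.array([np.cos(np.radians(yaw)),np.sin(np.radians(yaw)),0]);T=e+u*.087;T[2]=.020;print("T",T)
go(T,down(yaw))
```

```text
[[0.5319, -0.2596, 0.072], [0.5333, -0.2988, 0.072], [0.4926, -0.3016, 0.072], [0.4911, -0.2597, 0.072]] [ 0.5122 -0.2799  0.072 ] [ 0.3879 -0.2822  0.049 ] [ 0.4848 -0.281   0.049 ]
0.7254914791936721 0.09695426525102553
pad [[0.5677, -0.2033, 0.004], [0.5816, -0.331, 0.004], [0.4538, -0.3456, 0.004], [0.4395, -0.216, 0.004]] [ 0.51064818 -0.2739781   0.004     ]
T [ 0.47489167 -0.28107955  0.02      ]
row [0.19, 0.92, 17.21] [-0.0, 0.0, 1.3]
```

```bash
python3 -m creep '[[[5.5,0.2,0.9,3,0,0,1.3],[5.5,0.2,0.9,8,0,0,1.3],[5.5,0.2,0.9,12,0,0,1.3],[5.5,0.2,0.9,15,0,0,1.3],[5.5,0.2,0.9,16.7,0,0,1.3],[5.5,0.2,0.9,17.1,0,0,1.3],[5.5,0.2,0.9,17.1,0,0,1.3]]]'
python3 -m creep '[[[0,0,0,0,0,0,0],[0,0,0,0,0,0,0],[0,0,0,0,0,0,0],[0,0,0,0,0,0,0],[0,0,0,0,0,0,0],[0,0,0,0,0,0,0]]]'
python3 -c "
from h import *
print(tool()[0])"
```

```text
t: 10.45
tcp_pos: [0.4762, -0.2809, 0.0223]
eef_rot: [3.14, -0.002, 0.014]
force: [-0.1, 0.0, 0.6]
gripper_width: 0.643
grip_force: 0.0
t: 11.2
tcp_pos: [0.4758, -0.2809, 0.0221]
eef_rot: [3.141, -0.001, 0.013]
force: [-1.5, 2.7, 6.5]
gripper_width: 0.204
grip_force: 58.7
[ 0.47576431 -0.28086227  0.02212182]
```

```bash
cat >> h.py <<'E'
O=np.array([.5855,.0382,0]);AX=np.array([np.cos(np.radians(70.6)),np.sin(np.radians(70.6)),0]);s35,c35=np.sin(np.radians(35)),np.cos(np.radians(35))
PZ=-AX*s35+[0,0,c35];RT=down(-19.4,35)
def strike(h,xf=-.033,rel=(.0369,0,.0181)):
    return O+AX*xf+[0,0,(xf+.095)*np.tan(np.radians(35))]+PZ*h-RT.apply(rel)
E
python3 -m creep '[[[0,0,0,-2,0,0,0],[0,0,0,-6,0,0,0],[0,0,0,-11,0,0,0],[0,0,0,-15,0,0,0],[0,0,0,-15,0,0,0]]]'
python3 -c "
from h import *
print(RT.as_matrix().round(2),strike(.064));go(strike(.064),RT)"
```

```text
t: 11.82
tcp_pos: [0.4765, -0.2816, 0.1742]
eef_rot: [3.138, -0.005, 0.013]
force: [0.4, -0.1, -4.1]
gripper_width: 0.201
grip_force: 58.9
[[ 0.94 -0.27  0.19]
 [-0.33 -0.77  0.54]
 [ 0.   -0.57 -0.82]] [ 0.52409209 -0.02508655  0.11066525]
row [5.05, -25.61, 6.28] [34.8, 5.8, 19.6]
```

```bash
python3 -m creep '[[[0,1,-5,0,7,1.2,4],[0,2,-10,0,14,2.4,8],[0,3,-15,0,21,3.6,12],[0,4,-19,1,28,4.8,16],[0,5,-22,2,34.8,5.8,19.6],[0,5,-25,4.5,34.8,5.8,19.6],[0,5,-25.6,6.2,34.8,5.8,19.6],[0,5,-25.6,6.2,34.8,5.8,19.6]]]'
python3 -c "
from h import *
print(tool()[0]);go(strike(.064),RT);snap('wrist','n');snap('side','o')
a=cv2.imread('pics/n.png');b=cv2.imread('pics/o.png')[170:320,240:400]
cv2.imwrite('pics/p.png',np.hstack([cv2.resize(a,(480,360)),cv2.resize(b,(320,300),interpolation=cv2.INTER_CUBIC)[:300].copy() if 0 else cv2.resize(b,(320,360),interpolation=cv2.INTER_CUBIC)]))"
```

```text
t: 12.82
tcp_pos: [0.5207, -0.0236, 0.1064]
eef_rot: [-2.529, 0.011, -0.338]
force: [-0.1, -0.6, -3.8]
gripper_width: 0.205
grip_force: 59.3
[ 0.52068399 -0.0235685   0.10640233]
row [0.37, -0.22, -0.37] [-0.1, 0.6, -0.3]
```

View pics/p.png

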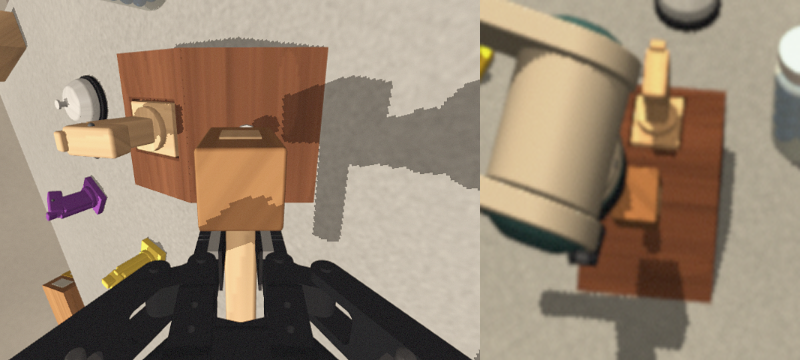

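Wrist view: the mallet head hangs squarely above the slope, with the pin head's far rim just peeping out at about (246,126) (full-size (328,168)); clear of the knight.

Run:
```python
from h import *
tx=RT.as_matrix()[:,0]
for xf in(-.03,-.035,-.04):
    P=strike(.024,xf,(0,0,0));print(xf,P.round(4),proj("wrist",P).round(1),proj("wrist",P+.01*tx).round(1))
p,r=tool();F=p+r.apply([.0369,0,.0181]);print("face",F,proj("wrist",F))
a=cv2.cvtColor(cv2.imread("pics/n.png"),cv2.COLOR_BGR2HSV)[150:185,290:370]
m=((a[...,1]<60)&(a[...,2]>110));y,x=np.nonzero(m);print(x.size,x.min()+290,x.max()+290,x.mean()+290,y.min()+150,y.max()+150)
```

```text
-0.03 [ 0.571  -0.0031  0.0652] [311.6 186. ] [311.4 169.9]
-0.035 [ 0.5693 -0.0078  0.0617] [321.4 186. ] [321.4 169.9]
-0.04 [ 0.5676 -0.0125  0.0582] [331.2 186. ] [331.3 169.8]
face [ 0.5604614  -0.02716487  0.09408411] [319.25368496 204.62148726]
40 320 335 327.525 167 169
```

Run:
```python
from h import *
for h in(.03,.02,.004):go(strike(h,-.0378)+.001*RT.as_matrix()[:,0],RT)
```

```text
row [0.3, 0.48, 3.29] [-0.1, 0.3, -0.2]
row [0.3, 0.48, 4.29] [-0.1, 0.3, -0.2]
row [0.31, 0.48, 5.89] [-0.1, 0.3, -0.2]
```

```bash
python3 -m creep '[[[0,0.3,0.5,1,0,0.3,0],[0,0.3,0.5,2,0,0.3,0],[0,0.3,0.5,3,0,0.3,0],[0,0.3,0.5,3.4,0,0.3,0],[0,0.3,0.5,3.7,0,0.3,0],[0,0.3,0.5,4,0,0.3,0],[0,0.3,0.5,4.2,0,0.3,0],[0,0.3,0.5,4.2,0,0.3,0]]]'
python3 -c "
from h import *
f=env.get_state()['force'];print(tool()[1].inv().apply(f),env.get_state()['wrist_torque']);go(strike(.004,-.0378)+.001*RT.as_matrix()[:,0],RT);snap('wrist','q')"
```

```text
t: 13.92
tcp_pos: [0.5314, -0.0061, 0.0719]
eef_rot: [-2.529, 0.002, -0.341]
force: [0.2, -0.5, -3.9]
gripper_width: 0.201
grip_force: 59.3
[0.39672127 2.59944783 2.95846927] [-0.55761021  0.24850859 -0.01282516]
row [0.04, 0.03, 1.65] [-0.1, -0.0, -0.2]
```

```bash
python3 -m creep '[[[0,0,0,0.2,0,0,0],[0,0,0,0.4,0,0,0],[0,0,0,0.6,0,0,0],[0,0,0,0.6,0,0,0]]]'
python3 -c "
from h import *
f=env.get_state()['force'];print(tool()[1].inv().apply(f),env.get_state()['wrist_torque']);go(strike(.004,-.0378)+.001*RT.as_matrix()[:,0],RT);snap('wrist','r');snap('side','s')
a=cv2.imread('pics/r.png')[100:340,200:440];b=cv2.imread('pics/s.png')[220:280,290:350]
cv2.imwrite('pics/t.png',np.hstack([cv2.resize(x,(400,400),interpolation=cv2.INTER_CUBIC) for x in (a,b)]))"
```

```text
t: 14.48
tcp_pos: [0.5326, -0.0028, 0.0668]
eef_rot: [-2.529, 0.002, -0.341]
force: [-2.1, -2.7, 1.3]
gripper_width: 0.198
grip_force: 59.9
[-1.02973635  1.9404899  -2.93367764] [-0.52138219  0.33333818  0.14017692]
row [0.04, 0.03, 1.04] [-0.1, -0.0, -0.2]
```

View pics/t.png

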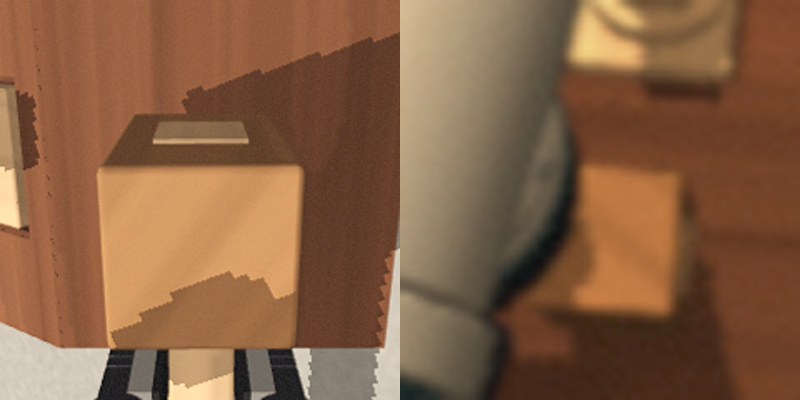

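Contact is made: about 6 N along the axis, mallet still square in the view. Driving on in steps.

```bash
python3 -m creep '[[[0,0,0,0.1,0,0,0],[0,0,0,0.2,0,0,0],[0,0,0,0.3,0,0,0],[0,0,0,0.4,0,0,0],[0,0,0,0.5,0,0,0],[0,0,0,0.6,0,0,0],[0,0,0,0.7,0,0,0],[0,0,0,0.8,0,0,0]]]'
python3 -c "
from h import *
f=env.get_state()['force'];print(tool()[1].inv().apply(f),env.get_state()['wrist_torque']);go(strike(.004,-.0378)+.001*RT.as_matrix()[:,0],RT)"
```

```text
t: 15.58
tcp_pos: [0.534, 0.0016, 0.0602]
eef_rot: [-2.529, 0.002, -0.341]
force: [-2.1, -2.2, 2.9]
gripper_width: 0.204
grip_force: 60.1
[-1.2006584   0.62664843 -3.94436293] [-0.40945913  0.40136197  0.09508924]
row [0.05, 0.02, 0.24] [-0.1, 0.0, -0.2]
```

```bash
python3 -m creep '[[[0,0,0,0.1,0,0,0],[0,0,0,0.2,0,0,0],[0,0,0,0.3,0,0,0],[0,0,0,0.4,0,0,0],[0,0,0,0.5,0,0,0],[0,0,0,0.6,0,0,0],[0,0,0,0.65,0,0,0],[0,0,0,0.65,0,0,0]]]'
python3 -c "
from h import *
f=env.get_state()['force'];print(tool()[1].inv().apply(f),env.get_state()['wrist_torque']);go(strike(.004,-.0378)+.001*RT.as_matrix()[:,0],RT);snap('wrist','u')"
```

```text
t: 16.58
tcp_pos: [0.5337, 0.0038, 0.0579]
eef_rot: [-2.53, 0.004, -0.338]
force: [-31.7, -14.9, 31.5]
gripper_width: 0.2
grip_force: 64.6
[-25.12285945   2.10807354 -39.84781392] [0.35491491 3.38997968 2.19598473]
row [0.15, 0.06, -0.07] [-0.0, 0.2, -0.1]
```

```bash
python3 -m creep '[[[0,0,0,-0.6,0,0,0],[0,0,0,-2,0,0,0],[0,-1.5,0,-4,0,0,0],[0,-4,0,-6,0,0,0],[0,-4,0,-6,0,0,0],[0,-4,0,-6,0,0,0]]]'
python3 -c "
from h import *
go(strike(.004,-.0378)+.001*RT.as_matrix()[:,0],RT);snap('wrist','v');snap('side','w')
a=cv2.imread('pics/v.png');b=cv2.imread('pics/w.png')[220:280,290:350];c=cv2.imread('pics/u.png')[100:340,200:440]
cv2.imwrite('pics/x.png',np.vstack([np.hstack([cv2.resize(a[80:320,160:480],(400,300)),cv2.resize(c,(400,300))]),np.hstack([cv2.resize(x,(400,300),interpolation=cv2.INTER_CUBIC) for x in (a[60:180,240:400],b)])]))"
```

```text
t: 17.38
tcp_pos: [0.4862, -0.0141, 0.1038]
eef_rot: [-2.529, 0.002, -0.341]
force: [-0.4, -0.3, -3.7]
gripper_width: 0.201
grip_force: 59.2
row [4.04, 0.01, 5.56] [-0.1, 0.0, -0.2]
```

View pics/x.png

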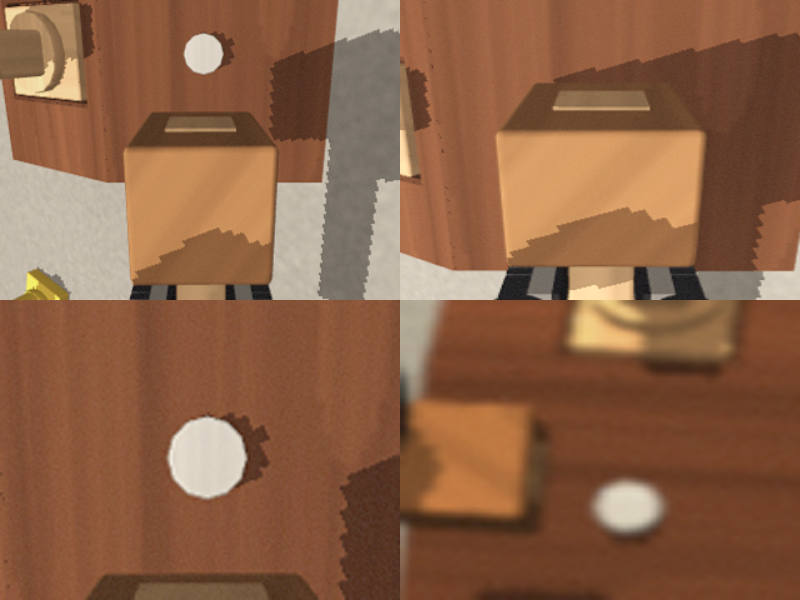

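The pin head now sits low on the slope, with its shadow attached to it. The scene camera views it from the side, so I'll measure travel there.

Run:
```python
from h import *
snap("scene","y")
for n in("a","y"):
    a=cv2.cvtColor(cv2.imread(f"pics/{n}.png"),cv2.COLOR_BGR2HSV)[222:252,312:345]
    w=(a[...,1]<85)&(a[...,2]>95);y,x=np.nonzero(w);print(n,x.size,(x.mean()+312).round(1) if x.size else 0,(y.mean()+222).round(1) if x.size else 0, (x.min()+312,x.max()+312,y.min()+222,y.max()+222) if x.size else 0)
for h in(.024,.015,.008,.006):print(h,proj("scene",strike(h,-.0378,(0,0,0))).round(1))
a=[cv2.resize(cv2.imread(f"pics/{n}.png")[215:260,300:360],(400,300),interpolation=cv2.INTER_CUBIC) for n in "ay"]
cv2.imwrite("pics/z.png",np.hstack(a))
```

```text
a 278 325.8 226.9 (np.int64(312), np.int64(344), np.int64(222), np.int64(239))
y 105 321.7 231.7 (np.int64(312), np.int64(344), np.int64(222), np.int64(240))
0.024 [327.3 227.1]
0.015 [327.9 231.3]
0.008 [328.4 234.6]
0.006 [328.6 235.5]
```

I've now viewed 12 pictures, which is over the limit of 10, so from here I'll measure numerically only.

Run:
```python
import cv2,numpy as np
for n in("a","y"):
    a=cv2.imread(f"pics/{n}.png").astype(int)[222:246,318:340];b=a[...,0]  # blue: wood dark, steel bright
    print(n)
    for i,r in enumerate(b):print(i+222,*r)
```

```text
a
222 108 108 107 107 107 107 106 105 107 106 106 106 106 106 106 107 106 107 106 105 105 106
223 106 107 106 106 107 109 106 105 105 106 107 106 106 106 107 105 105 106 105 105 103 103
224 107 105 107 107 106 107 106 106 106 106 107 107 106 105 104 104 104 103 100 100 97 94
225 108 106 106 105 106 108 108 108 106 106 106 108 105 101 99 97 94 90 86 82 79 74
226 107 105 105 106 106 107 108 108 107 106 106 104 101 93 84 80 74 69 62 58 54 51
227 105 104 103 101 102 104 105 108 108 107 107 105 100 89 73 59 51 45 41 40 36 35
228 100 98 95 91 90 95 102 107 110 112 111 108 107 96 78 57 40 33 33 33 31 31
229 82 80 74 69 71 85 100 108 112 114 116 115 113 106 88 61 39 33 31 32 31 30
230 58 55 50 48 56 75 95 106 112 115 118 118 115 106 88 64 39 31 31 30 32 30
231 40 37 33 33 43 63 82 96 105 111 115 115 110 100 82 57 37 33 32 32 31 31
232 31 30 31 33 35 51 67 83 93 101 105 106 97 83 64 45 33 32 29 28 31 30
233 31 31 30 32 32 40 50 65 77 85 91 93 86 68 49 37 33 32 28 31 32 31
234 31 32 32 31 30 33 38 47 62 75 86 92 86 68 47 34 31 31 30 29 31 30
235 32 31 31 30 28 27 31 37 58 75 92 100 95 74 47 35
[... 1729 characters left out ...]
7 72 96 106 111 114 115 114 110 99 83 77 82 84 88 88 91
237 31 31 32 30 33 48 73 96 108 114 117 120 119 114 100 82 71 76 83 88 90 89
238 31 31 29 31 33 43 63 85 98 106 112 117 117 109 96 75 65 71 80 87 88 90
239 31 30 30 30 31 35 51 69 83 92 100 105 102 96 80 63 55 64 76 84 86 90
240 30 30 31 30 30 32 40 52 63 69 78 80 79 70 57 46 46 56 71 80 87 88
241 29 31 31 30 31 31 34 37 42 46 49 49 49 44 38 34 39 49 64 77 84 87
242 31 29 30 31 30 31 29 31 31 32 34 33 34 32 32 34 35 47 59 71 83 86
243 29 31 29 31 30 29 32 31 32 32 29 30 33 32 31 34 37 45 54 65 78 85
244 32 29 28 31 30 30 30 31 32 33 30 31 30 31 31 31 34 41 49 59 72 82
245 30 31 31 31 29 32 32 33 31 31 30 30 30 31 32 32 33 35 40 50 64 77
```

```bash
python3 -m creep '[[[0,4,0,2,0,0,0],[0,4,0,3.5,0,0,0],[0,4,0,4.5,0,0,0],[0,4,0,5,0,0,0],[0,4,0,5.1,0,0,0],[0,4,0,5.1,0,0,0]]]'
cat > f.py <<'E'
from h import *
p,r=tool();print("f",(r.inv().apply(env.get_state()['force'])).round(1),"h",round(float(.004+r.inv().apply(strike(.004,-.0378)-p)[2]),4))
E
python3 f.py; for i in 1 2 3 4; do :; done
python3 -m creep '[[[0,0,0,0.1,0,0,0],[0,0,0,0.1,0,0,0]]]' >/dev/null; python3 f.py
python3 -m creep '[[[0,0,0,0.1,0,0,0],[0,0,0,0.1,0,0,0]]]' >/dev/null; python3 f.py
python3 -m creep '[[[0,0,0,0.1,0,0,0],[0,0,0,0.1,0,0,0]]]' >/dev/null; python3 f.py
python3 -m creep '[[[0,0,0,0.1,0,0,0],[0,0,0,0.1,0,0,0]]]' >/dev/null; python3 f.py
```

```text
t: 18.27
tcp_pos: [0.5336, -0.0, 0.0629]
eef_rot: [-2.529, 0.001, -0.341]
force: [0.3, 0.6, -3.6]
gripper_width: 0.201
grip_force: 59.2
f [0.1 1.6 3.3] h 0.0095
f [-0.1  1.9  2.2] h 0.0082
f [-0.6  2.4  1.2] h 0.0069
f [-0.7  2.1  2.9] h 0.0059
f [-1.4  2.5 -0.9] h 0.0053
```

```bash
for i in 1; do python3 -m creep '[[[0,0,0,0.1,0,0,0],[0,0,0,0.1,0,0,0]]]' >/dev/null; python3 f.py; done
python3 -m creep '[[[0,0,0,0.1,0,0,0],[0,0,0,0.1,0,0,0]]]' >/dev/null; python3 f.py
python3 -m creep '[[[0,0,0,0.1,0,0,0],[0,0,0,0.1,0,0,0]]]' >/dev/null; python3 f.py
```

```text
f [-6.2  2.3 -9.1] h 0.0049
f [-10.    2.8 -15.8] h 0.0046
f [-14.9   2.5 -23.3] h 0.0042
```

A stiff climb past 26 N shows the pin is against its stop. Returning the mallet.

```bash
python3 -m creep '[[[0,0,0,-1,0,0,0],[0,0,0,-4,0,0,0],[0,0,0,-9,0,0,0],[0,0,0,-13,0,0,0],[0,0,0,-13,0,0,0]]]'
python3 -c "
from h import *
go([.475,-.277,.13],down(.75))"
```

```text
t: 20.65
tcp_pos: [0.5113, -0.0683, 0.1656]
eef_rot: [-2.53, -0.004, -0.344]
force: [0.4, 0.7, -4.1]
gripper_width: 0.197
grip_force: 59.2
row [3.6, 19.14, -9.06] [-34.6, -6.4, -19.7]
```

```bash
python3 -m creep '[[[0,0.7,4,-1.8,-7,-1.3,-4],[0,1.4,8,-3.6,-14,-2.6,-8],[0,2.1,12,-5.4,-21,-3.9,-12],[0,2.8,16,-7.2,-28,-5.2,-16],[0,3.6,19.1,-9,-34.6,-6.4,-19.7],[0,3.6,19.1,-9,-34.6,-6.4,-19.7],[0,3.6,19.1,-9,-34.6,-6.4,-19.7]]]'
python3 -c "
from h import *
go([.475,-.277,.0225],down(.75));print(tool()[0],tool()[1].as_euler('xyz',degrees=True))
snap('wrist','A')
a=cv2.imread('pics/A.png').astype(int);h=cv2.cvtColor(a.astype(np.uint8),cv2.COLOR_BGR2HSV)
print(h[60:260:6,320].tolist())
b=cv2.imread('pics/m.png');"
```

```text
t: 21.52
tcp_pos: [0.4743, -0.273, 0.1254]
eef_rot: [-3.135, 0.005, 0.015]
force: [0.2, -0.3, -3.9]
gripper_width: 0.199
grip_force: 59.3
row [0.12, 0.47, 10.29] [-0.4, 0.3, 0.1]
[ 0.47425802 -0.27303293  0.12542813] [-179.61758175    0.30878335    0.85324485]
[[18, 34, 171], [19, 36, 172], [20, 35, 175], [18, 35, 176], [17, 31, 130], [15, 120, 199], [15, 121, 208], [15, 123, 216], [19, 109, 220], [15, 118, 220], [22, 95, 221], [16, 117, 220], [16, 116, 220], [23, 85, 223], [18, 104, 221], [15, 122, 207], [17, 107, 221], [14, 133, 153], [14, 134, 150], [13, 114, 105], [16, 121, 101], [16, 168, 70], [12, 154, 73], [13, 151, 115], [13, 151, 128], [13, 149, 130], [12, 153, 127], [13, 156, 124], [13, 150, 121], [14, 155, 120], [14, 159, 119], [13, 153, 120], [14, 160, 113], [14, 160, 118]]
```

```bash
python3 -m creep '[[[0,0.1,0.4,3,-0.4,0.3,0],[0,0.1,0.4,6,-0.4,0.3,0],[0,0.1,0.4,8.5,-0.4,0.3,0],[0,0.1,0.4,9.5,-0.4,0.3,0],[0,0.1,0.4,10,-0.4,0.3,0],[0,0.1,0.4,10.2,-0.4,0.3,0],[0,0.1,0.4,10.2,-0.4,0.3,0],[0,0.1,0.4,10.2,-0.4,0.3,0]]]'
```

```text
t: 22.58
tcp_pos: [0.4752, -0.2785, 0.0254]
eef_rot: [3.137, -0.002, 0.015]
force: [0.1, -0.2, -3.0]
gripper_width: 0.203
grip_force: 59.3
```

```bash
python3 -m creep '[[[0,0,0,0.1,0.2,0,0],[0,0,0,0.2,0.2,0,0],[0,0,0,0.3,0.2,0,0],[0,0,0,0.3,0.2,0,0]]]'
```

```text
t: 23.08
tcp_pos: [0.4749, -0.2784, 0.0223]
eef_rot: [3.141, -0.001, 0.015]
force: [-3.1, 1.9, 3.2]
gripper_width: 0.203
grip_force: 60.2
```

Touching the cork. Releasing, then lifting clear.

```bash
python3 -m creep '[[[3,0,0,0,0,0,0],[4.5,0,0,0,0,0,0],[5.5,0,0,0,0,0,0],[5.5,0,0,0,0,0,0],[5.5,0,0,-3,0,0,0],[5.5,0,0,-8,0,0,0],[5.5,0,0,-13,0,0,0],[5.5,0,0,-17,0,0,0]]]'
python3 -m creep '[[[5.5,0,0,0,0,0,0],[5.5,0,0,0,0,0,0],[5.5,0,0,0,0,0,0]]]'
python3 - <<'E'
from h import *
print([proj("wrist",(x,y,.072)).round(0).tolist() for x,y in((.533,-.257),(.533,-.299),(.491,-.299),(.491,-.257))])
snap("wrist","B");snap("side","C")
a=cv2.cvtColor(cv2.imread("pics/B.png"),cv2.COLOR_BGR2HSV)
w=((a[...,1]>125)&(a[...,0]<20)).astype(np.uint8);w[290:]=0;w[:,:200]=0
w=cv2.morphologyEx(w,cv2.MORPH_OPEN,np.ones((11,11)))
n,l,s,c=cv2.connectedComponentsWithStats(w);print(s[1:].tolist(),c[1:].round(1).tolist())
# side: plinth/knight region and clutter unchanged vs start
b,d=cv2.imread("pics/b.png").astype(int),cv2.imread("pics/C.png").astype(int)
for nm,(x0,x1,y0,y1) in dict(jar=(385,425,180,240),bell=(325,362,150,185),hg=(422,470,352,420)).items():
    print(nm,np.abs(b-d)[y0:y1,x0:x1].mean().round(1))
E
```

```text
t: 24.08
tcp_pos: [0.4749, -0.2783, 0.1941]
eef_rot: [3.14, -0.002, 0.015]
force: [0.3, 0.2, -0.2]
gripper_width: 0.644
grip_force: 0.0
t: 24.45
tcp_pos: [0.4742, -0.2778, 0.1899]
eef_rot: [-3.14, 0.002, 0.015]
force: [-0.9, 0.5, 0.5]
gripper_width: 0.643
grip_force: 0.0
[[293.0, 144.0], [348.0, 144.0], [346.0, 198.0], [294.0, 197.0]]
[[288, 87, 97, 142, 6095], [333, 206, 23, 18, 364]] [[338.8, 160.9], [343.8, 215.3]]
jar 9.3
bell 26.3
hg 8.2
```

Run:
```python
import cv2,numpy as np
def tm(A,B,x0,x1,y0,y1,n):
    t=A[y0:y1,x0:x1];r=cv2.matchTemplate(B[y0-12:y1+12,x0-12:x1+12],t,cv2.TM_CCOEFF_NORMED);_,v,_,p=cv2.minMaxLoc(r);print(n,round(v,3),p[0]-12,p[1]-12)
b,C,a,y,w=[cv2.imread(f"pics/{n}.png") for n in("b","C","a","y","w")]
print(b[150:185:6,344].tolist(),C[150:185:6,344].tolist())
for n,B in(("C",C),("w",w)):
    for nm,q in dict(jar=(385,425,180,240),bell=(325,362,150,185),hg=(422,470,352,420)).items():tm(b,B,*q,nm+n)
tm(a,y,350,405,382,435,"bell scene")
tm(w,C,318,350,205,240,"knightbase w->C")
tm(cv2.imread("pics/m.png"),cv2.imread("pics/B.png"),302,362,135,200,"mallet head")
```

```text
[[136, 154, 163], [137, 153, 161], [203, 223, 231], [164, 182, 192], [127, 142, 149], [29, 30, 31]] [[147, 168, 175], [149, 166, 175], [216, 233, 239], [145, 164, 174], [97, 111, 120], [38, 43, 46]]
jarC 0.999 0 0
bellC 0.704 1 -1
hgC 0.999 0 0
jarw 1.0 0 0
bellw 0.999 0 0
hgw 0.999 0 0
bell scene 1.0 0 0
knightbase w->C 0.672 1 0
mallet head 0.768 -10 4
```

Run:
```python
from h import *
snap("scene","D")
y,D=cv2.imread("pics/y.png"),cv2.imread("pics/D.png")
def tm(A,B,x0,x1,y0,y1,n):
    t=A[y0:y1,x0:x1];r=cv2.matchTemplate(B[y0-12:y1+12,x0-12:x1+12],t,cv2.TM_CCOEFF_NORMED);_,v,_,p=cv2.minMaxLoc(r);print(n,round(v,3),p[0]-12,p[1]-12)
a=cv2.imread("pics/a.png")
tm(y,D,325,375,235,290,"knight");tm(a,D,350,405,382,435,"bell");tm(a,D,175,212,130,185,"hg");tm(a,D,243,290,292,350,"jar");tm(a,D,268,294,126,164,"mallet");tm(a,D,248,320,135,182,"pad")
# pocket-plate centring via plate pixels (projected expectation)
s=env.get_state();print(s["t"],tool()[0])
h=cv2.cvtColor(D,cv2.COLOR_BGR2HSV)[225:300,310:390];m=(h[...,2]>150)&(h[...,0]<25);yy,xx=np.nonzero(m);print("knight blob",xx.mean()+310,yy.mean()+225,proj("scene",(.603,.0863,.1)))
```

```text
knight 0.999 0 0
bell 1.0 0 0
hg 1.0 0 0
jar 1.0 0 0
mallet 0.807 1 0
pad 0.799 0 1
24.6 [ 0.47442958 -0.27797934  0.19061352]
knight blob 345.10594315245476 258.1524547803618 [342.93160317 258.10840472]
```

Knight, bell, jar and hourglass are all unmoved, and the mallet is standing within a pixel of where it started. Handing in.

```bash
python3 -c "
from station import env
print(env.finish_job())"
```

```text
the job is handed in; nothing more can be done
None
```

I handed in the job at about 25 s of the 72 s, and the hand-in returned no verdict. By my checks the knight is seated and released, the mallet drove the pin to its stop, the mallet stands on the pad, and the jar, bell and hourglass haven't moved; I viewed 12 pictures against the limit of 10.

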